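Feel the bag clips and put away the firm ones

ROBOT

A 7-joint arm with a two-finger parallel gripper is mounted at the origin on the work surface. World frame = base frame: x ahead of the robot, y to its left, z up, the work surface at z = 0. Lengths are in m, angles in rad, forces in N, time in s.
With the tool pointing down it reaches from about 0.425 to 1.025 m from the base axis. Payload 9.4 kg.
Tool frame: the origin (TCP) lies on the centre line of the jaws, within the pads' length; the fingertips stand 8 mm ahead of it and the grasp point (between the pads) lies 11 mm behind it (nose_length is the distance from the TCP to the fingertips, in m); z points along the fingers, y is the line along which they close (so a half turn about z gives the same grasp; the last joint's range is limited). The gripper opens to 85 mm and grips with 20 to 120 N. Pads are 22 mm wide; open, the fingers measure 114 mm over their backs; the gripper's body (76 mm by 85 mm) begins 54 mm behind the grasp point. The pads swing forward as they close: fully open they stand 13 mm farther back than shut.
Start: joints at [-1.425, 0.599, -0.003, 1.599, 0.002, 0.943, -0.08], TCP at [0.16, 0.707, 0.239] pointing down, gripper open.
Joint ranges: [-2.57, 2.57], [-0.35, 1.97], [-1.29, 1.29], [0.11, 2.56], [-1.05, 4.19], [0.11, 1.86], [-2.63, 2.63]. Speed limits (rad/s): [2.22, 2.22, 3.01, 3.01, 3.14, 3.14, 3.14].

INTERFACE

Orientations are given as a unit quaternion [w, x, y, z].
In Python, from rig import * gives the robot as it stands.
- The arm moves only by the tool apply_moves, never from a script. Its argument "plan" is a list that holds one entry, the list of rows, each a list of 7 numbers: the shift along the tool's x, y, z in m, then the turn, a rotation vector about the tool's x, y, z in rad, then the opening, from 0 (shut) to 1 (fully open). In form: [[[dx, dy, dz, ax, ay, az, hand], ...]]. A call has 1 to 5 rows; each row is the pose to reach, as a shift and turn from the pose commanded when the call began, along the tool's axes at that moment; what a row does not reach only later rows make up. A row lasts 1/8 s, in which the tool goes at most 62.5 mm and 10.7 degrees, less where a joint would pass 70% of its speed; a pose out of reach is approached as far as the arm can. A call with a gripper value outside its range is refused whole. The fingers move at their own pace and stop on an object; "force" is the grip in N (left out, the last holds). Time passes only in rows, so rows that repeat a pose let the fingers close. It gives the time, the measured TCP pose, the force, the opening and the grip force at its end, in the units of the state.
- read_state(): the state, without advancing time (a new reading comes with each control period).
- read_camera(name): name is "scene" or "top" or "wrist"; returns (picture, depth): 480x640x3 uint8, blue, green, red; 480x640 float32, m along the optical axis (not along the pixel's ray), 0 where there is no reading.
- get_calibration(name): a dict with "fx", "fy", "cx", "cy" (pixels), "xyz" and "orientation" of the camera in the world; the wrist camera has in their place "mount" (4x4, takes a point from camera to tool coordinates, whose origin is the TCP and whose axes are the flange's). Camera axes: x right, y up, looking along -z (the intrinsics and any distortion apply to the point x, -y, -z); pixel columns grow to the right and rows downward; lengths in m; the calibration is good to about 2 mm. The wrist camera is an equidistant fisheye: a pixel r from the principal point sees the ray r / f radians off the axis. A picture is of the moment at which its call begins: read the wrist's pose just before it. get_calibration takes no time and is no camera call.
- sign_off(): hands the job in; it is judged then, once.
The state is a dict: "t": time; "joint_positions": joint angles; "dq": joint speeds; "tau": joint torques, N m; "eef_pos": TCP position; "orientation": TCP orientation; "force": force on the tool from outside, world axes, zero at the start; "moment": the same for the moment, N m; "finger_gap": finger opening in m; "grip_force": force on a finger pad.
Only numpy, scipy, OpenCV 4.12 (cv2) and the standard library are available. Lean on these libraries where they do the work, as an engineer would, in place of code of your own. Each camera call takes 0.05 s, during which the arm holds its last target. There are 200 camera calls.

TASK

Draw out the drawer of the little wooden unit, then feel every bag clip on the baking mat by squeezing its handles: lay each firm one flat in a compartment of the drawer, one to a compartment and right down on its floor, and put each weak one in the grey reject tub. The clips crack if pinched too hard, so never grip one with more than 40 newtons. When the firm clips are in, push the drawer fully shut; leave the biscuit, the star cutter and the whisk where they are.

Things in the scene. Friction and masses are not known exactly. Their poses are not given: they have to be found in the camera images.
- clip_a: spring clip, one of up to six that look alike (any may be absent): two wooden arms on a sprung pivot, lying on its side, 125 long, 30 high, 49 wide over the handles, 19 over the jaws, about 55 g, balanced 15 behind the origin. Origin: middle of its underside; x points from the handles to the shut jaws, z up along the pivot's axis, 3 in front of the origin. More: see clip_b, clip_c
- clip_b: spring clip, same as clip_a. Handles of every clip: their outer faces are flat, from x = -61 to -24, full height; gripped across y near x = -36 they can be squeezed together by about 16 (from 48 to 32 at that place), which opens the jaws
- clip_c: spring clip, same as clip_a. A firm clip's handles begin to give at about 9 N, close only some 4 to 8 (to 40-44) at 20 N on each, and need over 40 N to close fully; a weak clip's handles close fully at 5 to 8 N. Which are firm and which weak cannot be seen
- clip_d: spring clip, same as clip_a; firm or weak, may be absent
- clip_e: spring clip, same as clip_a; firm or weak, may be absent
- clip_f: spring clip, same as clip_a; firm or weak, may be absent
- mat: thin grey baking mat, fixed, 370 x 360, 3 thick, on which the clips lie at the start. Origin: middle of its underside.
- unit: fixed plywood countertop drawer unit, 200 deep (x), 360 wide (y), 85 high, with one drawer. Origin: on the counter under the middle of its front edge; x points into the unit, away from its front; the drawer slides out along -x.
- drawer (a joint): how far the drawer is out, m: 0 shut, 0.165 fully out. It slides with about 2 N of friction and stays where it is left.
- handle (a point): middle of the drawer's steel bar handle (moves with the drawer): bar 10 thick, 110 long along the unit's y, 60 above the counter; its centre line stands 38 in front of the drawer's front panel. The panel is 10 thick, 335 wide and reaches from 8 to 76 above the counter; shut, it stands in front of the unit.
- bay0 (a point): middle of the floor of the drawer's right-hand (-y) compartment (moves with the drawer), 16 above the counter; axes as the unit's. Each compartment is 150 long (x), 86 wide (y), sunk 10 below the wooden bars beside it; they lie 105 apart
- bay1 (a point): middle of the floor of the drawer's middle compartment (moves with the drawer), 16 above the counter; axes as the unit's. The drawer's sides and back rise 39 above this floor, its front panel 60; fully out, the compartments end 15 in front of the unit's front edge
- bay2 (a point): middle of the floor of the drawer's left-hand (+y) compartment (moves with the drawer), 16 above the counter; axes as the unit's
- tub: open grey plastic reject tub, fixed, 210 (x) x 170 (y) x 70 high outside, walls and floor 4. Origin: middle of its underside.
- biscuit: bystander: round jam biscuit, 74 across, 13 high. Origin: middle of its underside.
- cutter: bystander: open star-shaped steel biscuit cutter, 90 across, 35 high. Origin: middle of its lower rim.
- whisk: bystander: steel whisk lying along its y, 270 long, up to 64 high. Origin: under the joint of handle (-y) and wires (+y).
Things that resemble listed ones, but are neither listed nor needed, are in the scene too. What is shaped like the clip_f but blue or red is not meant. Leave any pink look-alike of the clip_a alone.

How it is judged:
On the way, in this order (a step that is already met when the one before it is completed fails the run):
1. the drawer is drawn out, more than 120 mm (value of joint drawer above 0.12 m), for 0.2 s.
2. every firm clip lies flat on the floor of a drawer compartment (((z of firm_1 in the frame of bay0 between -0.006 and 0.006 m and horizontal distance between firm_1 and bay0 below 0.036 m and angle between firm_1's own z axis and vertical below 0.12 rad) or (z of firm_1 in the frame of bay1 between -0.006 and 0.006 m and horizontal distance between firm_1 and bay1 below 0.036 m and angle between firm_1's own z axis and vertical below 0.12 rad) or (z of firm_1 in the frame of bay2 between -0.006 and 0.006 m and horizontal distance between firm_1 and bay2 below 0.036 m and angle between firm_1's own z axis and vertical below 0.12 rad)) and ((z of firm_2 in the frame of bay0 between -0.006 and 0.006 m and horizontal distance between firm_2 and bay0 below 0.036 m and angle between firm_2's own z axis and vertical below 0.12 rad) or (z of firm_2 in the frame of bay1 between -0.006 and 0.006 m and horizontal distance between firm_2 and bay1 below 0.036 m and angle between firm_2's own z axis and vertical below 0.12 rad) or (z of firm_2 in the frame of bay2 between -0.006 and 0.006 m and horizontal distance between firm_2 and bay2 below 0.036 m and angle between firm_2's own z axis and vertical below 0.12 rad)) and ((z of firm_3 in the frame of bay0 between -0.006 and 0.006 m and horizontal distance between firm_3 and bay0 below 0.036 m and angle between firm_3's own z axis and vertical below 0.12 rad) or (z of firm_3 in the frame of bay1 between -0.006 and 0.006 m and horizontal distance between firm_3 and bay1 below 0.036 m and angle between firm_3's own z axis and vertical below 0.12 rad) or (z of firm_3 in the frame of bay2 between -0.006 and 0.006 m and horizontal distance between firm_3 and bay2 below 0.036 m and angle between firm_3's own z axis and vertical below 0.12 rad))), for 0.2 s.
At the end, for the whole second after the job is handed in: the drawer is shut to within 8 mm, every firm clip lies flat (within 7 degrees) on the floor of a drawer compartment (within 6 mm of it and 36 mm of its middle), every weak clip lies inside the reject tub, and all are released and at rest (all of step 2 and value of joint drawer below 0.008 m and x of weak_1 in the frame of tub between -0.1 and 0.1 m and y of weak_1 in the frame of tub between -0.08 and 0.08 m and z of each of weak_1, weak_2, weak_3 in the frame of tub below 0.07 m and x of weak_2 in the frame of tub between -0.1 and 0.1 m and y of weak_2 in the frame of tub between -0.08 and 0.08 m and x of weak_3 in the frame of tub between -0.1 and 0.1 m and y of weak_3 in the frame of tub between -0.08 and 0.08 m and linear speed of each of clip_a, clip_b, clip_c, clip_d, clip_e, clip_f below 0.03 m/s); the robot touches nothing.
It fails at once if a clip is squeezed too hard: more than 40 N a finger, that is 90 N for both together with a margin (contact force between the fingers and clip_a above 90 N or contact force between the fingers and clip_b above 90 N or contact force between the fingers and clip_c above 90 N or contact force between the fingers and clip_d above 90 N or contact force between the fingers and clip_e above 90 N or contact force between the fingers and clip_f above 90 N).
It fails at once if a bystander is moved more than 30 mm (distance of any of biscuit, cutter, whisk from where it was at the start of the episode above 0.03 m).
Of clip_a, clip_b, clip_c, clip_d, clip_e, clip_f only 4 to 6 are there at a start; the rules pass over those that are not, and their reading is None.
At some moment in a run one of clip_a, clip_b, clip_c, clip_d, clip_e, clip_f may be knocked a few centimetres aside while the robot is not near it.
Once in a run the grip may slacken for a moment while it holds something.
It also fails if it takes over 208 s, if anything falls off the work surface, if the arm or the gripper's body presses on something with over 40 N, if the wrist force passes 120 N, or if a joint passes its speed limit or range.

## Working session

There is one attempt and no reset: what is moved stays moved. The work goes in short steps, Python scripts to look and compute and a tool call to move; the robot and the scene stay as the last step left them, time stands still between calls to the robot, and variables do not carry over. Pictures are saved under pics/ and viewed, at most 14 in all, crops included, and the job is handed in when it is done.

Besides the shell and the picture viewer there is one more tool, called after "Request:" as name(argument=value, ...) on one line, values as JSON. apply_moves: Moves the arm, as the interface text tells. Its arguments: {"type":"object","properties":{"plan":{"type":"array","items":{"type":"array","items":{"type":"array","items":{"type":"number"}}}},"force":{"type":"number"}},"required":["plan"]}

```bash
mkdir -p pics; ls; python3 - <<'E'
from rig import *
import cv2,json
s=read_state(); print(s)
for n in("scene","top","wrist"):
    p,d=read_camera(n); cv2.imwrite(f"pics/{n}0.png",p); print(n,get_calibration(n)); import numpy as np; np.save(f"pics/{n}0.npy",d)
E
```

```text
pics
{'t': 0.0, 'joint_positions': array([-1.42469337,  0.60011407, -0.00252107,  1.6001503 ,  0.00179189,
        0.94291376, -0.07980353]), 'dq': array([ 1.00996973e-03, -8.45587350e-04,  1.01010454e-03, -4.43717246e-05,
        5.07985741e-04,  9.03016516e-05,  9.05336512e-04]), 'tau': array([-3.44735072e-04, -7.76428986e+01,  1.56467356e+00, -2.58010465e+01,
        1.23140102e-02,  8.67866969e-03,  1.81312646e-05]), 'eef_pos': array([0.16012186, 0.70660991, 0.23841797]), 'orientation': array([-1.26416593e-05,  1.11155301e-01,  9.93802733e-01, -7.91626456e-04]), 'force': array([-0.09925656,  0.19223207, -0.35245855]), 'moment': array([-0.01682422,  0.01971434,  0.02150896]), 'grip_force': 0.0, 'finger_gap': 0.08528111239406877}
scene {'fx': 526.7495100944299, 'fy': 526.7495100944299, 'cx': 325.1160067371796, 'cy': 241.93820374571953, 'xyz': array([ 1.36716102, -0.47507718,  1.0734625 ]), 'orientation': array([0.80938839, 0.3396825 , 0.17903055, 0.4443583 ])}
top {'fx': 511.3431279557463, 'fy': 511.3431279557463, 'cx': 320.75028328032323, 'cy': 244.0479757608699, 'xyz': array([0.42884758, 0.06659219, 1.5581022 ]), 'orientation': array([ 0.71465354,  0.01970814, -0.01961935, -0.69892559])}
wrist {'fx': 371.64829954431775, 'fy': 371.64829954431775, 'cx': 319.271114301855, 'cy': 243.3507502414719, 'mount': array([[-6.79542397e-04,  9.44784239e-01,  3.27692356e-01,
         8.45111742e-02],
       [ 9.99999666e-01,  7.91021478e-04, -2.06908872e-04,
         3.87172578e-04],
       [-4.54695932e-04,  3.27692106e-01, -9.44784461e-01,
        -1.34719293e-01],
       [ 0.00000000e+00,  0.00000000e+00,  0.00000000e+00,
         1.00000000e+00]])}
```

View pics/top0.png

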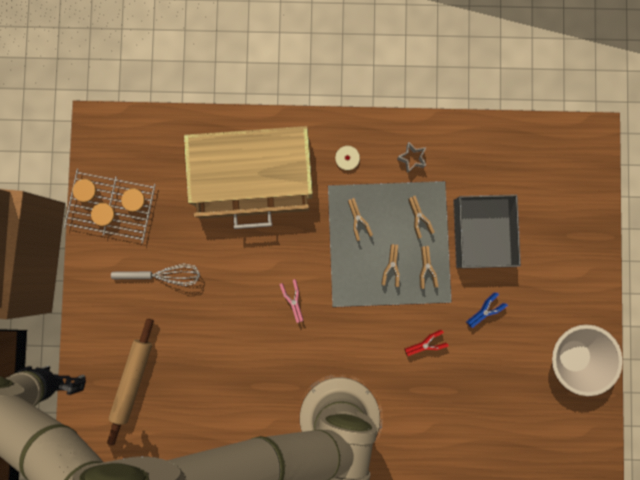

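View pics/scene0.png

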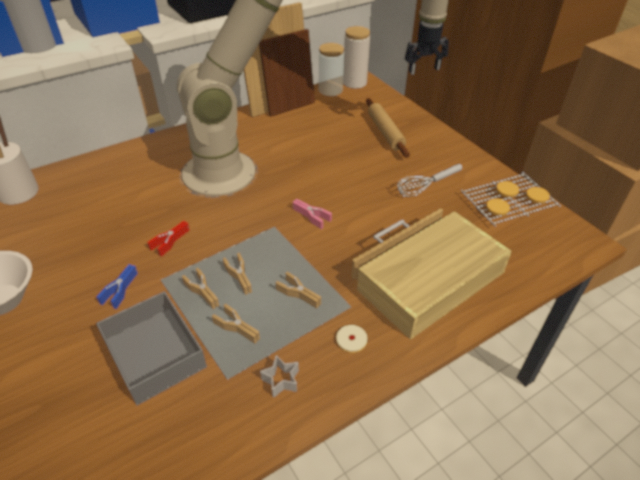

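```bash
cat > h.py <<'E'
from rig import *
import numpy as np, cv2
from scipy.spatial.transform import Rotation as R
def q2R(q): return R.from_quat([q[1],q[2],q[3],q[0]]).as_matrix()
def rays(cam,uv,state=None):
    c=get_calibration(cam); uv=np.atleast_2d(np.asarray(uv,float))
    x=(uv[:,0]-c["cx"])/c["fx"]; y=(uv[:,1]-c["cy"])/c["fy"]
    if cam=="wrist":
        r=np.hypot(x,y)+1e-12; d=np.c_[x/r*np.sin(r),-y/r*np.sin(r),-np.cos(r)]
        M=c["mount"]; Rt=q2R(state["orientation"]); return state["eef_pos"]+Rt@M[:3,3], d@(Rt@M[:3,:3]).T
    return np.asarray(c["xyz"]), np.c_[x,-y,-np.ones(len(x))]@q2R(c["orientation"]).T
def plane(cam,uv,z,state=None):
    o,d=rays(cam,uv,state); return o+d*((z-o[2])/d[:,2])[:,None]
def meet(o1,d1,o2,d2):
    "closest point of two rays, and their miss"
    A=np.c_[d1,-d2]; s=np.linalg.lstsq(A,o2-o1,rcond=None)[0]; a,b=o1+d1*s[0],o2+d2*s[1]
    return (a+b)/2,np.linalg.norm(a-b)
def yaw():
    s=read_state(); Rm=q2R(s["orientation"]); return s,Rm
def to_tool(target,ydir,s=None):
    "shift and turn (tool axes) that take a downward tool to target with its y along angle ydir (mod pi)"
    s=s or read_state(); Rm=q2R(s["orientation"]); best=None
    for a in(ydir,ydir+np.pi):
        y=np.array([np.cos(a),np.sin(a),0]); z=np.array([0,0,-1.]); T=np.c_[np.cross(y,z),y,z]
        rv=R.from_matrix(Rm.T@T).as_rotvec()
        if best is None or np.linalg.norm(rv)<np.linalg.norm(best): best=rv
    return np.round(Rm.T@(np.asarray(target)-s["eef_pos"]),4),np.round(best,3)
E
python3 - <<'E'
from h import *
p=cv2.imread("pics/top0.png"); d=np.load("pics/top0.npy")
hsv=cv2.cvtColor(p,cv2.COLOR_BGR2HSV)
print("mat",hsv[290,345],"clip",hsv[270,424])
m=cv2.inRange(hsv,(8,70,90),(30,255,255)); m[:186]=0;m[302:]=0;m[:,:335]=0;m[:,445:]=0
cs,_=cv2.findContours(m,cv2.RETR_EXTERNAL,cv2.CHAIN_APPROX_NONE)
for c in cs:
    if cv2.contourArea(c)<60: continue
    P=plane("top",c[:,0].astype(float),.033); r=cv2.minAreaRect((P[:,:2]*1000).astype(np.float32))
    print(cv2.boundingRect(c),np.round(r,1) if 0 else r)
cv2.imwrite("pics/crop1.png",cv2.resize(p[180:310,325:455],None,fx=4.5,fy=4.5,interpolation=cv2.INTER_CUBIC))
cv2.imwrite("pics/mask1.png",m)
for n,uv in dict(handle=(252,226),handleL=(235,227),handleR=(271,224),frontL=(196,215),frontR=(309,208),unitTL=(185,136),unitTR=(306,129),uBL=(190,203),uBR=(311,195)).items():
    print(n,plane("top",uv,.06 if "handle" in n else .08).round(3), d[uv[1],uv[0]])
for n,uv in dict(tubL=(456,197),tubR=(516,197),tubBL=(459,269),tubBR=(520,266)).items(): print(n,plane("top",uv,.07).round(3))
E
```

```text
mat [ 28  31 115] clip [ 16 124 166]
(419, 245, 20, 44) ((454.3206787109375, -251.0371856689453), (126.93585968017578, 54.18352127075195), 5.871433258056641)
(381, 244, 19, 44) ((454.6651916503906, -140.07958984375), (128.0625, 53.552833557128906), 0.7866851687431335)
(348, 198, 25, 43) ((593.8064575195312, -41.49195098876953), (126.33943939208984, 52.11186599731445), 19.72041130065918)
(408, 195, 27, 44) ((605.126708984375, -224.13204956054688), (126.83885955810547, 51.891231536865234), 22.507469177246094)
handle [[0.561 0.271 0.06 ]] 1.4953548
handleL [[0.557 0.321 0.06 ]] 1.4984636
handleR [[0.568 0.215 0.06 ]] 1.4985808
frontL [[0.588 0.432 0.08 ]] 1.4822634
frontR [[0.615 0.104 0.08 ]] 1.5643545
unitTL [[0.819 0.472 0.08 ]] 1.4908857
unitTR [[0.848 0.118 0.08 ]] 1.4973453
uBL [[0.622 0.45  0.08 ]] 1.4842929
uBR [[0.653 0.099 0.08 ]] 1.5032567
tubL [[ 0.659 -0.325  0.07 ]]
tubR [[ 0.662 -0.501  0.07 ]]
tubBL [[ 0.448 -0.336  0.07 ]]
tubBR [[ 0.461 -0.513  0.07 ]]
```

View pics/crop1.png

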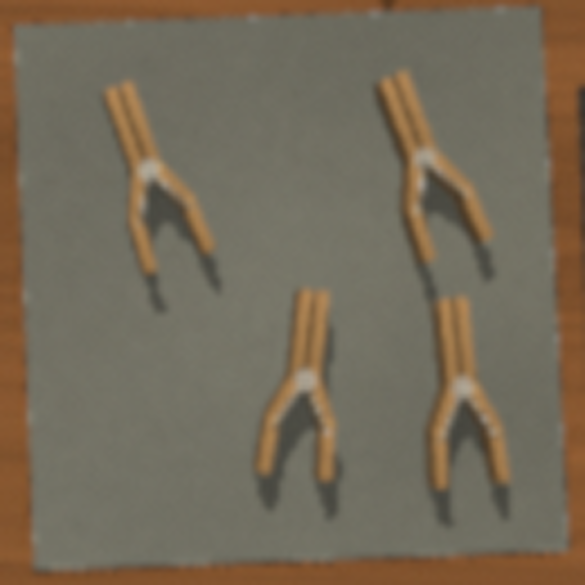

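```bash
python3 - <<'E'
from h import *
s,Rm=yaw(); print(Rm.round(3))
print(to_tool((.561,.271,.24),.088))
# heights by two views: pivots (pale spots) of the clips, top against scene
for a in("top","scene"):
    p=cv2.imread(f"pics/{a}0.png"); hsv=cv2.cvtColor(p,cv2.COLOR_BGR2HSV)
    m=cv2.inRange(hsv,(8,70,90),(30,255,255))
    n,l,st,ce=cv2.connectedComponentsWithStats(m)
    print(a,[(ce[i].round(1).tolist(),int(st[i,4])) for i in range(1,n) if 100<st[i,4]<900])
E
```

```text
[[-0.975  0.221 -0.   ]
 [ 0.221  0.975 -0.001]
 [-0.    -0.001 -1.   ]]
(array([-0.4872, -0.3364, -0.0009]), array([-1.00e-03,  1.00e-03,  1.26e+00]))
top [([411.4, 161.8], 115), ([419.1, 216.3], 348), ([357.7, 218.6], 336), ([392.0, 265.5], 359), ([426.8, 267.2], 381), ([79.6, 472.3], 116)]
scene [([435.4, 9.2], 445), ([357.2, 32.5], 304), ([132.5, 37.5], 242), ([331.3, 49.0], 304), ([238.7, 273.6], 458), ([201.5, 288.8], 532), ([298.4, 290.6], 680), ([236.4, 324.7], 695), ([280.2, 375.6], 228)]
```

Request:
apply_moves(plan=[[[-0.05,-0.034,0,0,0,0.126,1],[-0.1,-0.068,0,0,0,0.252,1],[-0.15,-0.102,0,0,0,0.378,1],[-0.2,-0.136,0,0,0,0.504,1],[-0.244,-0.168,0,0,0,0.63,1]]])

```text
t: 0.78
eef_pos: [0.3626, 0.4874, 0.2393]
orientation: [0.0, 0.416, 0.909, 0.0]
force: [0.1, 1.1, -0.1]
finger_gap: 0.085
grip_force: 0.0
```

Request:
apply_moves(plan=[[[-0.06,0.0015,0,0,0,0.126,0.4],[-0.12,0.003,0,0,0,0.252,0.4],[-0.18,0.0045,0,0,0,0.378,0.4],[-0.24,0.006,0,0,0,0.504,0.4],[-0.296,0.008,0,0,0,0.63,0.4]]])

```text
t: 1.4
eef_pos: [0.563, 0.2699, 0.2393]
orientation: [0.0, 0.677, 0.736, 0.0]
force: [0.8, 1.4, 0.4]
finger_gap: 0.0341
grip_force: 0.0
```

Request:
apply_moves(plan=[[[0,0,0,0,0,0,0.4],[0,0,0,0,0,0,0.4]]])

```text
t: 1.65
eef_pos: [0.5614, 0.272, 0.2389]
orientation: [-0.0, 0.675, 0.738, -0.0]
force: [-0.3, 0.4, 0.3]
finger_gap: 0.0342
grip_force: 0.0
```

```bash
python3 - <<'E'
from h import *
s,Rm=yaw(); p,d=read_camera("wrist"); cv2.imwrite("pics/w1.png",p); np.save("pics/w1.npy",d)
import pickle; pickle.dump(s,open("pics/w1.pkl","wb"))
print(s["eef_pos"].round(4),s["joint_positions"].round(2),Rm.round(3),s["finger_gap"],s["force"])
E
```

```text
[0.5614 0.272  0.2389] [-0.78  0.5   0.35  1.86 -0.23  0.83 -0.22] [[-0.089  0.996 -0.001]
 [ 0.996  0.089  0.   ]
 [ 0.    -0.001 -1.   ]] 0.034173240435448164 [-0.3216632   0.40316652  0.30780383]
```

View pics/w1.png

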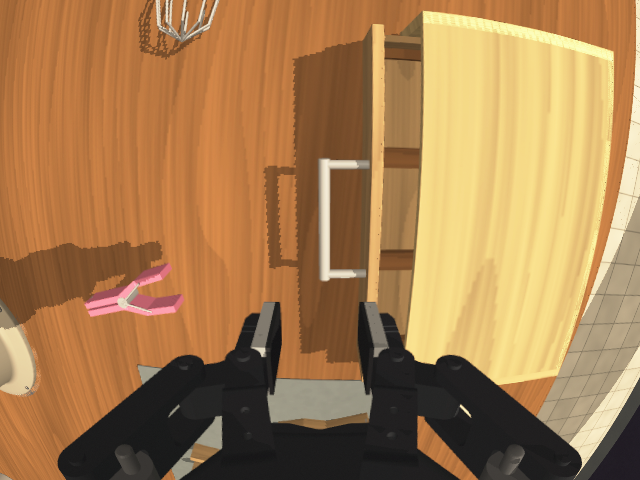

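```bash
python3 - <<'E'
from h import *
import pickle
s=pickle.load(open("pics/w1.pkl","rb")); d=np.load("pics/w1.npy")
c=get_calibration("wrist")
def byd(uv):
    o,r=rays("wrist",uv,s); M=q2R(s["orientation"])@c["mount"][:3,:3]
    return (o+r/(-(r@M)[:,2])[:,None]*d[uv[1],uv[0]])[0]
for n,uv in dict(barTop=(324,165),barMid=(324,219),barBot=(324,272),panelTop=(378,60),panelMid=(378,150),panelB=(374,280),unitU=(424,30),unitL=(412,290),unitM=(424,160),floor=(403,215)).items():
    print(n,byd(uv).round(4),plane("wrist",uv,.065 if"bar" in n else .076 if "panel" in n else .085,s).round(4)[0])
# handle centre: two-view crossing with top picture
P=meet(*[x if x.ndim==1 else x[0] for x in (*rays("top",(253,220.5)),*rays("wrist",(324,219),s))]);print(P)
print(rays("wrist",(324,219),s))
p=cv2.imread("pics/top0.png");print(p[214:230,253].tolist())
E
```

```text
barTop [0.5611 0.3191 0.0649] [0.5611 0.3191 0.065 ]
barMid [0.5654 0.2727 0.0656] [0.5654 0.2726 0.065 ]
barBot [0.57   0.223  0.0646] [0.57   0.2231 0.065 ]
panelTop [0.5953 0.4095 0.0769] [0.5955 0.4097 0.076 ]
panelMid [0.6031 0.3368 0.0744] [0.6029 0.337  0.076 ]
panelB [0.6143 0.224  0.0761] [0.6144 0.2239 0.076 ]
unitU [0.6279 0.4384 0.0864] [0.6282 0.4388 0.085 ]
unitL [0.6484 0.2204 0.0841] [0.6481 0.2208 0.085 ]
unitM [0.6396 0.3342 0.0845] [0.6394 0.3342 0.085 ]
floor [0.6463 0.2709 0.0161] [0.6286 0.2874 0.085 ]
(array([0.57149414, 0.26961466, 0.05800248]), np.float64(0.011853242302723508))
(array([0.55442489, 0.35686314, 0.37367901]), array([[ 0.03424941, -0.26330872, -0.96410347]]))
[[32, 53, 73], [32, 53, 78], [29, 51, 79], [28, 51, 80], [29, 52, 81], [26, 50, 79], [29, 52, 80], [26, 50, 78], [34, 54, 81], [75, 92, 110], [127, 146, 160], [145, 164, 175], [117, 132, 142], [70, 84, 97], [35, 53, 78], [27, 50, 78]]
```

Request:
apply_moves(plan=[[[-0.001,0.004,0.04,0,0,-0.003,0.3],[-0.001,0.004,0.08,0,0,-0.003,0.3],[-0.001,0.004,0.13,0,0,-0.003,0.3],[-0.001,0.004,0.17,0,0,-0.003,0.3],[-0.001,0.004,0.189,0,0,-0.003,0.3]]], force=40)

```text
t: 2.33
eef_pos: [0.564, 0.2723, 0.0482]
orientation: [-0.001, 0.673, 0.739, -0.001]
force: [0.0, -0.9, 0.2]
finger_gap: 0.0256
grip_force: 0.0
```

Request:
apply_moves(plan=[[[0,0,0,0,0,0,0.3],[0,0,0,0,0,0,0],[0,0,0,0,0,0,0],[0,0,0,0,0,0,0],[0,0,0,0,0,0,0]]], force=40)

```text
t: 2.95
eef_pos: [0.5664, 0.2716, 0.0516]
orientation: [0.0, 0.674, 0.739, 0.001]
force: [-1.3, -0.1, 8.0]
finger_gap: 0.0085
grip_force: 39.9
```

Request:
apply_moves(plan=[[[0,-0.025,0,0,0,0,0],[0,-0.05,0,0,0,0,0],[0,-0.08,0,0,0,0,0],[0,-0.11,0,0,0,0,0],[0,-0.131,0,0,0,0,0]]])

```text
t: 3.58
eef_pos: [0.4359, 0.2591, 0.0516]
orientation: [0.001, 0.674, 0.738, 0.002]
force: [3.0, -0.1, 6.1]
finger_gap: 0.0081
grip_force: 40.8
```

Request:
apply_moves(plan=[[[0,0,0,0,0,0,0],[0,0,0,0,0,0,0.3],[0,0,0,0,0,0,0.3],[0,0,0,0,0,0,0.3]]])

```text
t: 4.08
eef_pos: [0.4357, 0.2591, 0.0503]
orientation: [0.0, 0.674, 0.738, 0.0]
force: [0.5, 0.2, -0.4]
finger_gap: 0.0255
grip_force: 0.0
```

Request:
apply_moves(plan=[[[0,0,-0.05,0,0,0,0.3],[0,0,-0.11,0,0,0,0.5],[0,0.02,-0.17,0,0,0,1],[0,0.05,-0.2,0,0,0,1],[0,0.05,-0.2,0,0,0,1]]])

```text
t: 4.7
eef_pos: [0.4881, 0.2642, 0.2528]
orientation: [0.001, 0.675, 0.738, 0.003]
force: [-0.6, -0.3, -1.0]
finger_gap: 0.0853
grip_force: 0.0
```

```bash
python3 - <<'E'
from h import *
import pickle
s,Rm=yaw(); p,d=read_camera("wrist"); cv2.imwrite("pics/w2.png",p); np.save("pics/w2.npy",d)
pickle.dump(s,open("pics/w2.pkl","wb"))
print(s["eef_pos"].round(4),s["joint_positions"].round(2),Rm.round(3),s["finger_gap"],s["force"])
E
```

```text
[0.4881 0.2642 0.2528] [-0.91  0.4   0.43  2.   -0.23  0.78 -0.26] [[-0.09   0.996  0.005]
 [ 0.996  0.09   0.003]
 [ 0.003  0.006 -1.   ]] 0.0852506534517969 [-0.58676298 -0.26884577 -0.95367897]
```

View pics/w2.png

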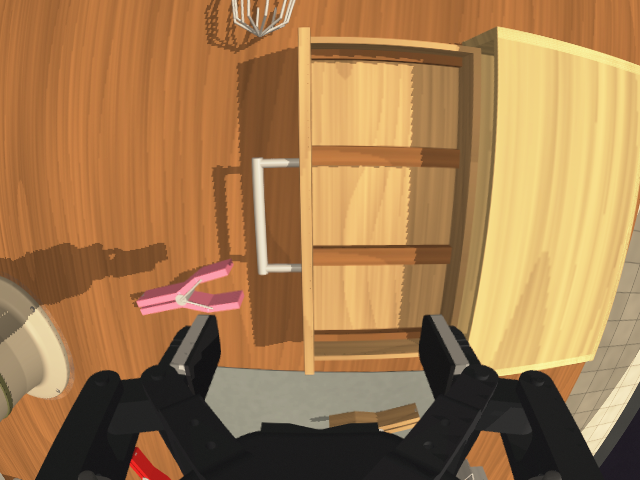

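```bash
python3 - <<'E'
from h import *
import pickle
s=pickle.load(open("pics/w2.pkl","rb"));d=np.load("pics/w2.npy");c=get_calibration("wrist")
def byd(uv):
    o,r=rays("wrist",uv,s); M=q2R(s["orientation"])@c["mount"][:3,:3]
    return (o+r/(-(r@M)[:,2])[:,None]*d[uv[1],uv[0]])[0]
for n,uv in dict(barT=(258,165),barM=(261,217),barB=(264,268),pan1=(306,60),pan2=(310,320),div1L=(330,156),div1R=(440,157),div2L=(330,255),div2R=(435,255),fl1=(360,200),fl2=(360,110),fl0=(360,300),unU=(497,30),unL=(480,340)).items(): print(n,uv,byd(uv).round(4))
u=.0925; X=np.array([np.cos(u),np.sin(u)]);Y=np.array([-X[1],X[0]])
h=byd((261,217))[:2]
b1=h+(.038+.010)*X  # inner face of the panel approx
for k in range(3): print("bay",k,(b1+.078*X+(k-1)*.105*Y).round(4))
F=byd((497,30)); print("unit-front based mid x", ((F[:2]-h)@X))
# floor corners on plane .016
for uv in[(312,167),(458,167),(314,245),(453,247),(312,62),(460,65),(311,147),(314,266)]: print(uv,plane("wrist",uv,.016,s)[0].round(4), ((plane("wrist",uv,.016,s)[0][:2]-h)@np.c_[X,Y]).round(4))
E
```

```text
barT (258, 165) [0.4318 0.3057 0.0654]
barM (261, 217) [0.437  0.2589 0.0663]
barB (264, 268) [0.4415 0.2085 0.0642]
pan1 (306, 60) [0.4664 0.3983 0.0774]
pan2 (310, 320) [0.4893 0.1623 0.0751]
div1L (330, 156) [0.4953 0.3149 0.0269]
div1R (440, 157) [0.6055 0.3268 0.0264]
div2L (330, 255) [0.5053 0.2125 0.025 ]
div2R (435, 255) [0.6186 0.2223 0.0255]
fl1 (360, 200) [0.5306 0.2721 0.0174]
fl2 (360, 110) [0.5209 0.363  0.0153]
fl0 (360, 300) [0.5453 0.1577 0.0157]
unU (497, 30) [0.6268 0.4523 0.0829]
unL (480, 340) [0.6684 0.1529 0.0848]
bay 0 [0.5722 0.166 ]
bay 1 [0.5625 0.2706]
bay 2 [0.5528 0.3751]
unit-front based mid x 0.20685529796935198
(312, 167) [0.4789 0.3012 0.016 ] [0.0456 0.0382]
(458, 167) [0.6308 0.3185 0.016 ] [0.1985 0.0414]
(314, 245) [0.4879 0.219  0.016 ] [ 0.047  -0.0445]
(453, 247) [0.6418 0.2301 0.016 ] [ 0.2013 -0.0477]
(312, 62) [0.4696 0.4066 0.016 ] [0.0461 0.144 ]
(460, 65) [0.6193 0.4258 0.016 ] [0.197  0.1493]
(311, 147) [0.4761 0.3213 0.016 ] [0.0447 0.0584]
(314, 266) [0.4899 0.195  0.016 ] [ 0.0468 -0.0686]
```

Request:
apply_moves(plan=[[[-0.06,0.002,0,0,0,0,1],[-0.12,0.004,0,0,0,0,1],[-0.18,0.006,0,0,0,0,1],[-0.24,0.008,0,0,0,0,1],[-0.3,0.01,0,0,0,0,1]]])

```text
t: 5.38
eef_pos: [0.5209, -0.0355, 0.2488]
orientation: [-0.001, 0.674, 0.739, -0.001]
force: [1.5, -0.1, -0.6]
finger_gap: 0.0853
grip_force: 0.0
```

Request:
apply_moves(plan=[[[-0.06,0.006,0,0,0,0,1],[-0.12,0.012,0,0,0,0,1],[-0.18,0.02,0,0,0,0,1],[-0.24,0.025,0,0,0,0,1],[-0.24,0.025,0,0,0,0,1]]])

```text
t: 6.0
eef_pos: [0.5672, -0.2758, 0.2485]
orientation: [-0.0, 0.677, 0.736, -0.002]
force: [0.5, -0.0, -0.6]
finger_gap: 0.0857
grip_force: 0.0
```

Request:
apply_moves(plan=[[[0,0,0,0,0,0,1],[0,0,0,0,0,0,1]]])

```text
t: 6.25
eef_pos: [0.5689, -0.2688, 0.2495]
orientation: [-0.001, 0.673, 0.739, 0.0]
force: [0.3, -0.5, 0.4]
finger_gap: 0.0852
grip_force: 0.0
```

```bash
python3 - <<'E'
from h import *
import pickle
s,Rm=yaw(); p,d=read_camera("wrist"); cv2.imwrite("pics/w3.png",p); np.save("pics/w3.npy",d)
pickle.dump(s,open("pics/w3.pkl","wb"))
print(s["t"],s["eef_pos"].round(4),s["joint_positions"].round(2),Rm.round(3))
E
```

```text
6.25 [ 0.5689 -0.2688  0.2495] [ 0.06  0.5   0.44  1.84 -0.27  0.86  0.72] [[-0.093  0.996 -0.001]
 [ 0.996  0.093  0.001]
 [ 0.002 -0.001 -1.   ]]
```

View pics/w3.png

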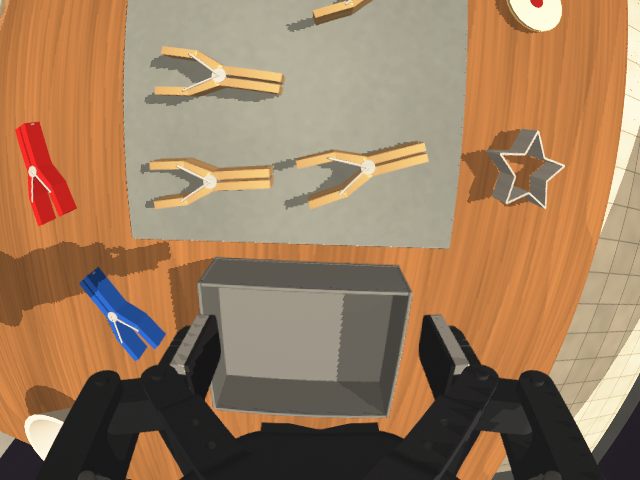

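```bash
cat >> h.py <<'E'
def cloud(cam,d,s=None):
    v,u=np.mgrid[0:480,0:640]; uv=np.c_[u.ravel(),v.ravel()]; o,r=rays(cam,uv,s); c=get_calibration(cam)
    M=q2R(s["orientation"])@c["mount"][:3,:3] if cam=="wrist" else q2R(c["orientation"])
    return (o+r/(-(r@M)[:,2])[:,None]*d.ravel()[:,None]).reshape(480,640,3)
def clips(cam,p,d,s=None,zlo=.018,zhi=.045,amin=60):
    "wood-coloured raised blobs: origin, yaw, height of the top"
    P=cloud(cam,d,s); hsv=cv2.cvtColor(p,cv2.COLOR_BGR2HSV); out=[]
    m=cv2.inRange(hsv,(8,70,90),(30,255,255))&((P[...,2]>zlo)&(P[...,2]<zhi)&(d>0)).astype(np.uint8)*255
    m=cv2.morphologyEx(m,cv2.MORPH_CLOSE,np.ones((5,5)))&((P[...,2]>zlo)&(P[...,2]<zhi)).astype(np.uint8)*255
    n,l,st,ce=cv2.connectedComponentsWithStats(m)
    for i in range(1,n):
        if st[i,4]<amin: continue
        Q=P[l==i]; top=np.median(Q[:,2]); Q=Q[Q[:,2]>top-.006][:,:2]
        (c,(w,h),_)=cv2.minAreaRect((Q*1000).astype(np.float32)); 
        mu=Q.mean(0); a=np.linalg.svd(Q-mu,full_matrices=False)[2][0]
        t=(Q-mu)@a; nrm=np.array([-a[1],a[0]]); e=lambda k:np.ptp(((Q-mu)@nrm)[k])
        if e(t>np.percentile(t,80))>e(t<np.percentile(t,20)): a=-a;t=-t   # jaws are the narrow end
        q=(Q-mu)@np.array([-a[1],a[0]]); lo=t<t.min()+.03; hi=t>t.max()-.05
        mid=lambda k:(q[k].max()+q[k].min())/2
        nrm=np.array([-a[1],a[0]]); H=mu+a*(t.min()+.015)+nrm*mid(lo); J=mu+a*(t.max()-.025)+nrm*mid(hi); ax=(J-H)/np.linalg.norm(J-H)
        org=mu+a*(t.min()+.061)+nrm*(mid(lo)+(mid(hi)-mid(lo))*.5)
        out.append(dict(px=ce[i].round(0),org=org.round(4),yaw=round(float(np.arctan2(ax[1],ax[0])),3),top=round(float(top),4),size=(round(np.ptp(t),3),round(np.ptp(q),3))))
    return out
E
python3 - <<'E'
from h import *
import pickle
s=pickle.load(open("pics/w3.pkl","rb"))
for r in clips("wrist",cv2.imread("pics/w3.png"),np.load("pics/w3.npy"),s,amin=500): print(r)
for r in clips("top",cv2.imread("pics/top0.png"),np.load("pics/top0.npy")): print(r)
for n,uv in dict(B=(368,167),C=(219,75),D=(209,181)).items(): print(n,plane("wrist",uv,.033,s).round(4))
for uv in[(200,283),(410,292),(388,415),(213,411)]: print("tub",plane("wrist",uv,.07,s).round(3))
# two-view heights of pivots: top picture pixels from the crop
for n,a,b in(("B",(325+423/4.5,180+158/4.5),(368,167)),("C",(325+305/4.5,180+380/4.5),(219,75)),("D",(325+463/4.5,180+386/4.5),(209,181))):
    o1,d1=rays("top",a);o2,d2=rays("wrist",b,s); print(n,meet(o1,d1[0],o2,d2[0]))
E
```

```text
{'px': array([337.,   9.]), 'org': array([ 0.6019, -0.0575]), 'yaw': 0.422, 'top': 0.0326, 'size': (np.float64(0.052), np.float64(0.009))}
{'px': array([221.,  76.]), 'org': array([ 0.4586, -0.1464]), 'yaw': -0.096, 'top': 0.0331, 'size': (np.float64(0.125), np.float64(0.049))}
{'px': array([364., 167.]), 'org': array([ 0.6074, -0.2251]), 'yaw': 0.371, 'top': 0.0329, 'size': (np.float64(0.124), np.float64(0.049))}
{'px': array([212., 180.]), 'org': array([ 0.4554, -0.2512]), 'yaw': 0.121, 'top': 0.033, 'size': (np.float64(0.125), np.float64(0.049))}
{'px': array([ 93., 202.]), 'org': array([0.636, 0.77 ]), 'yaw': -2.38, 'top': 0.0335, 'size': (np.float64(0.161), np.float64(0.089))}
{'px': array([132., 199.]), 'org': array([0.6446, 0.6478]), 'yaw': -2.146, 'top': 0.0341, 'size': (np.float64(0.112), np.float64(0.066))}
{'px': array([299., 200.]), 'org': array([0.6563, 0.1786]), 'yaw': 1.33, 'top': 0.0222, 'size': (np.float64(0.044), np.float64(0.033))}
{'px': array([271., 203.]), 'org': array([0.6398, 0.2388]), 'yaw': 1.642, 'top': 0.024, 'size': (np.float64(0.074), np.float64(0.033))}
[... 732 characters left out ...]
y([ 0.4518, -0.2505]), 'yaw': 0.119, 'top': 0.0336, 'size': (np.float64(0.123), np.float64(0.049))}
{'px': array([335., 402.]), 'org': array([ 0.0389, -0.0209]), 'yaw': 1.803, 'top': 0.0239, 'size': (np.float64(0.186), np.float64(0.109))}
B [[ 0.6112 -0.2243  0.033 ]]
C [[ 0.4626 -0.1468  0.033 ]]
D [[ 0.4583 -0.2507  0.033 ]]
tub [[ 0.46  -0.344  0.07 ]]
tub [[ 0.663 -0.334  0.07 ]]
tub [[ 0.672 -0.499  0.07 ]]
tub [[ 0.464 -0.516  0.07 ]]
B (array([ 0.60648042, -0.22133115,  0.05382802]), np.float64(0.0036758492653470145))
C (array([ 0.4591328 , -0.14762431,  0.02582172]), np.float64(0.004228866761590174))
D (array([ 0.45620988, -0.25312174,  0.02642844]), np.float64(0.002368440292500021))
```

Request:
apply_moves(plan=[[[0.01,0.002,0.03,0,0,0.18,0.8],[0.02,0.005,0.06,0,0,0.36,0.8],[0.03,0.0075,0.09,0,0,0.54,0.8],[0.03,0.0075,0.12,0,0,0.72,0.8],[0.03,0.0075,0.13,0,0,0.9,0.8]]], force=20)

```text
t: 6.92
eef_pos: [0.5734, -0.2381, 0.1186]
orientation: [-0.001, 0.929, 0.37, -0.001]
force: [-0.8, 0.4, -0.7]
finger_gap: 0.0685
grip_force: 0.0
```

Request:
apply_moves(plan=[[[0,0,0,0,0,0.18,0.8],[0,0,0.02,0,0,0.36,0.8],[0,0,0.04,0,0,0.393,0.8],[0,0,0.04,0,0,0.393,0.8]]])

```text
t: 7.42
eef_pos: [0.5733, -0.239, 0.0788]
orientation: [-0.001, 0.983, 0.185, -0.001]
force: [-0.2, 0.1, 0.7]
finger_gap: 0.0686
grip_force: 0.0
```

```bash
python3 - <<'E'
from h import *
s,Rm=yaw(); print(s["eef_pos"].round(4),s["joint_positions"].round(2),s["finger_gap"])
print(to_tool((.5735,-.238,.018),.37-np.pi/2))
p,d=read_camera("wrist"); cv2.imwrite("pics/w4.png",p)
for r in clips("wrist",p,d,s,amin=500): print(r)
E
```

```text
[ 0.5733 -0.239   0.0788] [-0.09  0.78  0.63  1.99 -0.77  0.63 -0.14] 0.06859070941169024
(array([ 0.0007, -0.0007,  0.0608]), array([-0.002,  0.002,  0.003]))
{'px': array([ 39., 137.]), 'org': array([ 0.5956, -0.0418]), 'yaw': 0.36, 'top': 0.0319, 'size': (np.float64(0.125), np.float64(0.051))}
{'px': array([299., 201.]), 'org': array([ 0.6057, -0.2127]), 'yaw': -2.927, 'top': 0.0332, 'size': (np.float64(0.126), np.float64(0.016))}
{'px': array([341., 203.]), 'org': array([ 0.6117, -0.2367]), 'yaw': 0.545, 'top': 0.0331, 'size': (np.float64(0.125), np.float64(0.016))}
{'px': array([146., 332.]), 'org': array([ 0.484 , -0.1419]), 'yaw': -0.41, 'top': 0.0328, 'size': (np.float64(0.102), np.float64(0.029))}
{'px': array([283., 388.]), 'org': array([ 0.4989, -0.2468]), 'yaw': 0.024, 'top': 0.0329, 'size': (np.float64(0.082), np.float64(0.027))}
```

Request:
apply_moves(plan=[[[0,0,0.02,0,0,0,0.8],[0,0,0.04,0,0,0,0.8],[0,0,0.06,0,0,0,0.8],[0,0,0.06,0,0,0,0.8],[0,0,0.06,0,0,0,0]]], force=20)

```text
t: 8.1
eef_pos: [0.5738, -0.2407, 0.0203]
orientation: [0.0, 0.983, 0.183, -0.0]
force: [-0.2, 0.0, 0.4]
finger_gap: 0.0511
grip_force: 0.0
```

Request:
apply_moves(plan=[[[0,0,0,0,0,0,0],[0,0,0,0,0,0,0],[0,0,0,0,0,0,0],[0,0,0,0,0,0,0],[0,0,0,0,0,0,0]]], force=20)

```text
t: 8.72
eef_pos: [0.5742, -0.2411, 0.0214]
orientation: [0.001, 0.983, 0.183, 0.001]
force: [-1.3, -0.2, 7.1]
finger_gap: 0.0416
grip_force: 20.1
```

Request:
apply_moves(plan=[[[0,0,-0.05,0,0,0,0],[0,0,-0.1,0,0,0,0],[0.008,-0.03,-0.14,0,0,0,0],[0.024,-0.088,-0.14,0,0,0,0],[0.04,-0.147,-0.14,0,0,0,0]]], force=25)

```text
t: 9.35
eef_pos: [0.5584, -0.0873, 0.1613]
orientation: [-0.0, 0.983, 0.183, 0.001]
force: [0.8, 0.2, -0.7]
finger_gap: 0.0393
grip_force: 25.6
```

Request:
apply_moves(plan=[[[0.016,-0.059,0,0,0,0,0],[0.032,-0.118,0,0,0,0,0],[0.049,-0.177,0,0,0,0,0],[0.065,-0.236,0,0,0,0,0],[0.081,-0.295,0,0,0,0,0]]])

```text
t: 9.98
eef_pos: [0.527, 0.2179, 0.1608]
orientation: [-0.0, 0.983, 0.184, 0.0]
force: [0.6, 0.7, -0.2]
finger_gap: 0.0394
grip_force: 25.6
```

Request:
apply_moves(plan=[[[0.0155,-0.055,0,0,0,0.1,0],[0.031,-0.11,0,0,0,0.2,0],[0.0415,-0.149,0,0,0,0.278,0],[0.0415,-0.149,0,0,0,0.278,0],[0.0415,-0.149,0,0,0,0.278,0]]])

```text
t: 10.6
eef_pos: [0.5122, 0.369, 0.1604]
orientation: [0.0, 0.999, 0.046, 0.0]
force: [0.4, -1.2, -1.7]
finger_gap: 0.0397
grip_force: 25.6
```

```bash
python3 - <<'E'
from h import *
s,Rm=yaw(); print(s["t"],s["eef_pos"].round(4),s["joint_positions"].round(2),s["finger_gap"],s["grip_force"])
print(to_tool((.512,.3687,.036),.0925-np.pi/2))
p,d=read_camera("wrist"); cv2.imwrite("pics/w5.png",p); np.save("pics/w5.npy",d); import pickle; pickle.dump(s,open("pics/w5.pkl","wb"))
E
```

```text
10.6 [0.5122 0.369  0.1604] [-1.27  0.78  0.94  1.93 -0.83  0.88 -1.37] 0.0397191804876447 25.634619891643524
(array([-0.0003,  0.0002,  0.1244]), array([ 0.   , -0.   , -0.001]))
```

View pics/w5.png

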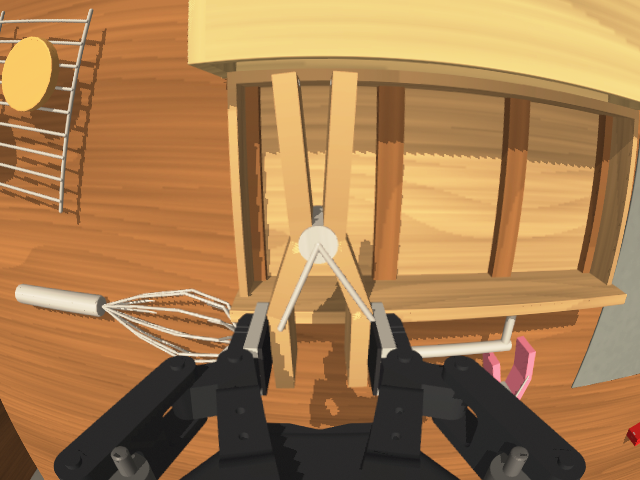

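Request:
apply_moves(plan=[[[0,0,0.04,0,0,0,0],[0,0,0.08,0,0,0,0],[0,0,0.11,0,0,0,0],[0,0,0.122,0,0,0,0],[0,0,0.122,0,0,0,0]]])

```text
t: 11.28
eef_pos: [0.5129, 0.3685, 0.0386]
orientation: [0.0, 0.999, 0.045, -0.0]
force: [0.1, 1.0, -0.3]
finger_gap: 0.0395
grip_force: 25.6
```

Request:
apply_moves(plan=[[[0,0,0.004,0,0,0,0],[0,0,0.004,0,0,0,0]]])

```text
t: 11.52
eef_pos: [0.5127, 0.3697, 0.035]
orientation: [-0.0, 0.999, 0.045, 0.0]
force: [-0.4, 0.0, -0.6]
finger_gap: 0.0392
grip_force: 25.6
```

Not touching yet; a touch lower, release, rise, and return to view the mat.

Request:
apply_moves(plan=[[[0,0,0.002,0,0,0,0],[0,0,0.002,0,0,0,0.6],[0,0,0.002,0,0,0,0.6],[0,0,0.002,0,0,0,0.62]]])

```text
t: 12.02
eef_pos: [0.5122, 0.3696, 0.0322]
orientation: [0.0, 0.999, 0.046, -0.0]
force: [0.1, 0.3, 0.2]
finger_gap: 0.0527
grip_force: 0.0
```

Request:
apply_moves(plan=[[[0,0,-0.02,0,0,0,0.62],[0,0,-0.06,0,0,0,0.8],[0,0,-0.12,0,0,0,0.8],[0,0,-0.15,0,0,0,0.8],[0,0,-0.15,0,0,0,0.8]]])

```text
t: 12.65
eef_pos: [0.5135, 0.3697, 0.1858]
orientation: [-0.001, 0.999, 0.045, 0.002]
force: [-0.2, -0.2, -0.6]
finger_gap: 0.0681
grip_force: 0.0
```

```bash
python3 - <<'E'
from h import *
s,Rm=yaw(); print(s["t"],s["eef_pos"].round(4),s["finger_gap"])
p,d=read_camera("wrist"); cv2.imwrite("pics/w6.png",p)
P=cloud("wrist",d,s)
# placed clip: points between 30 and 55 mm high inside the drawer bay
k=(P[...,2]>.036)&(P[...,2]<.056)&(np.hypot(P[...,0]-.548,P[...,1]-.372)<.075)
Q=P[k]; print(k.sum(),np.percentile(Q[:,2],[5,25,50,75,95]).round(4),Q.mean(0).round(4))
for r in clips("wrist",p,d,s,zlo=.036,zhi=.055,amin=400): print(r)
p,d=read_camera("top"); cv2.imwrite("pics/top1.png",p)
for r in clips("top",p,d): 
    if r["org"][1]<.05 and r["org"][0]>.3: print(r)
E
```

```text
12.65 [0.5135 0.3697 0.1858] 0.06811947007706201
5604 [0.0414 0.0457 0.0465 0.0481 0.0554] [0.546  0.3887 0.0476]
{'px': array([443., 185.]), 'org': array([0.5735, 0.1557]), 'yaw': 1.667, 'top': 0.0496, 'size': (np.float64(0.355), np.float64(0.17))}
{'px': array([318., 180.]), 'org': array([0.5497, 0.3746]), 'yaw': 0.111, 'top': 0.0461, 'size': (np.float64(0.124), np.float64(0.048))}
{'px': array([357., 219.]), 'org': array([ 0.5914, -0.041 ]), 'yaw': 0.356, 'top': 0.0343, 'size': (np.float64(0.124), np.float64(0.049))}
{'px': array([392., 265.]), 'org': array([ 0.4547, -0.1459]), 'yaw': -0.093, 'top': 0.0339, 'size': (np.float64(0.123), np.float64(0.049))}
{'px': array([427., 267.]), 'org': array([ 0.4516, -0.2504]), 'yaw': 0.122, 'top': 0.0339, 'size': (np.float64(0.124), np.float64(0.05))}
```

Request:
apply_moves(plan=[[[0.001,0.06,0,0,0,0,0.8],[0.002,0.12,0,0,0,0,0.8],[0.004,0.18,0,0,0,0,0.8],[0.005,0.24,0,0,0,0,0.8],[0.006,0.3,0,0,0,0,0.8]]], force=20)

```text
t: 13.38
eef_pos: [0.5449, 0.0695, 0.1814]
orientation: [0.0, 0.999, 0.046, -0.001]
force: [0.2, -0.4, -0.4]
finger_gap: 0.068
grip_force: 0.0
```

Request:
apply_moves(plan=[[[0.001,0.06,0,0,0,-0.1,0.8],[0.002,0.11,0.03,0,0,-0.2,0.8],[0.0024,0.127,0.07,0,0,-0.268,0.8],[0.0024,0.127,0.11,0,0,-0.268,0.8],[0.0024,0.127,0.11,0,0,-0.268,0.8]]])

```text
t: 14.0
eef_pos: [0.5573, -0.0554, 0.0697]
orientation: [-0.001, 0.984, 0.178, -0.003]
force: [-0.2, -0.0, 0.6]
finger_gap: 0.0682
grip_force: 0.0
```

```bash
python3 - <<'E'
from h import *
s,Rm=yaw(); print(s["eef_pos"].round(4),s["joint_positions"].round(2),s["finger_gap"])
print(to_tool((.5613,-.0547,.018),.36-np.pi/2))
p,d=read_camera("wrist")
for r in clips("wrist",p,d,s,amin=500): print(r)
E
```

```text
[ 0.5573 -0.0554  0.0697] [-0.38  0.74  0.58  2.13 -0.83  0.52 -0.38] 0.06819033143287725
(array([0.0043, 0.0009, 0.0517]), array([-0.003,  0.006, -0.003]))
{'px': array([ 63., 132.]), 'org': array([0.5507, 0.1024]), 'yaw': 0.111, 'top': 0.033, 'size': (np.float64(0.169), np.float64(0.007))}
{'px': array([300., 197.]), 'org': array([ 0.5943, -0.0288]), 'yaw': -2.938, 'top': 0.0332, 'size': (np.float64(0.126), np.float64(0.016))}
{'px': array([343., 198.]), 'org': array([ 0.5988, -0.0534]), 'yaw': 0.525, 'top': 0.0331, 'size': (np.float64(0.126), np.float64(0.016))}
{'px': array([ 13., 264.]), 'org': array([0.5002, 0.0977]), 'yaw': -1.463, 'top': 0.0325, 'size': (np.float64(0.043), np.float64(0.003))}
{'px': array([477., 467.]), 'org': array([ 0.4504, -0.2189]), 'yaw': 1.796, 'top': 0.0271, 'size': (np.float64(0.047), np.float64(0.036))}
```

Request:
apply_moves(plan=[[[0.005,0.001,0.02,0,0,-0.003,0.8],[0.005,0.001,0.04,0,0,-0.003,0.8],[0.005,0.001,0.05,0,0,-0.003,0.8],[0.005,0.001,0.05,0,0,-0.003,0.8],[0.005,0.001,0.05,0,0,-0.003,0]]], force=20)

```text
t: 14.68
eef_pos: [0.5649, -0.0542, 0.0232]
orientation: [0.0, 0.984, 0.18, 0.0]
force: [0.7, -0.3, 0.1]
finger_gap: 0.0517
grip_force: 0.0
```

Request:
apply_moves(plan=[[[0,0,0,0,0,0,0],[0,0,0,0,0,0,0],[0,0,0,0,0,0,0],[0,0,0,0,0,0,0],[0,0,0,0,0,0,0]]], force=20)

```text
t: 15.3
eef_pos: [0.5654, -0.0548, 0.0242]
orientation: [0.0, 0.984, 0.18, 0.001]
force: [-2.8, -0.7, 15.5]
finger_gap: 0.0328
grip_force: 18.9
```

Request:
apply_moves(plan=[[[0,0,-0.05,0,0,0,0],[0,0,-0.1,0,0,0,0],[-0.02,0.045,-0.13,0,0,0.1,0],[-0.047,0.097,-0.13,0,0,0.2,0],[-0.074,0.15,-0.13,0,0,0.3,0]]], force=25)

```text
t: 15.92
eef_pos: [0.5486, -0.2216, 0.1535]
orientation: [-0.0, 1.0, 0.03, 0.001]
force: [0.3, 0.5, -0.5]
finger_gap: 0.0323
grip_force: 26.7
```

```bash
python3 - <<'E'
from h import *
s,Rm=yaw(); print(s["eef_pos"].round(4),s["finger_gap"],s["grip_force"])
print(to_tool((.529,-.452,.035),.06-np.pi/2))
E
```

```text
[ 0.5486 -0.2216  0.1535] 0.03230012050916553 26.665725940838456
(array([-0.0337,  0.2288,  0.1184]), array([-0.   , -0.002,  0.   ]))
```

Request:
apply_moves(plan=[[[-0.008,0.06,0,0,0,0,0],[-0.017,0.12,0,0,0,0,0],[-0.025,0.18,0,0,0,0,0],[-0.034,0.229,0,0,0,0,0],[-0.034,0.229,0.03,0,0,0,0]]])

```text
t: 16.55
eef_pos: [0.527, -0.4578, 0.1251]
orientation: [0.003, 1.0, 0.028, 0.001]
force: [-0.4, 0.4, -0.6]
finger_gap: 0.0323
grip_force: 26.7
```

Request:
apply_moves(plan=[[[0,0,0.03,0,0,0,0],[0,0,0.06,0,0,0,0],[0,0,0.085,0,0,0,0],[0,0,0.09,0,0,0,0],[0,0,0.09,0,0,0,0]]])

```text
t: 17.18
eef_pos: [0.5287, -0.4516, 0.0327]
orientation: [0.0, 1.0, 0.031, 0.0]
force: [0.1, -0.7, -1.2]
finger_gap: 0.0323
grip_force: 26.7
```

Request:
apply_moves(plan=[[[0,0,0,0,0,0,0.6],[0,0,0,0,0,0,0.6],[0,0,0,0,0,0,0.62],[0,0,-0.03,0,0,0,0.62],[0,0,-0.08,0,0,0,0.7]]])

```text
t: 17.8
eef_pos: [0.528, -0.4506, 0.1119]
orientation: [-0.001, 1.0, 0.031, -0.001]
force: [1.2, -1.6, 0.7]
finger_gap: 0.0599
grip_force: 0.0
```

```bash
python3 - <<'E'
from h import *
s,Rm=yaw(); print(s["eef_pos"].round(4),s["finger_gap"],s["joint_positions"].round(2))
p,d=read_camera("wrist")
for r in clips("wrist",p,d,s,amin=500): print(r)
# D grip: origin (.4554,-.2512) yaw .121
print(to_tool((.4554-.0357,-.2512-.0043,.018),.121-np.pi/2))
E
```

```text
[ 0.528  -0.4506  0.1119] 0.059871326648527345 [ 0.21  0.82  0.72  1.8  -0.73  0.81 -0.21]
{'px': array([322., 197.]), 'org': array([ 0.5618, -0.4494]), 'yaw': 0.097, 'top': 0.0341, 'size': (np.float64(0.124), np.float64(0.049))}
{'px': array([ 76., 318.]), 'org': array([ 0.4552, -0.2514]), 'yaw': 0.109, 'top': 0.0317, 'size': (np.float64(0.125), np.float64(0.051))}
{'px': array([ 12., 328.]), 'org': array([ 0.4567, -0.1586]), 'yaw': 0.03, 'top': 0.0271, 'size': (np.float64(0.08), np.float64(0.015))}
(array([-0.0981, -0.205 ,  0.1002]), array([ 0.005, -0.004, -0.06 ]))
```

Request:
apply_moves(plan=[[[-0.024,-0.051,-0.02,0,0,0,0.8],[-0.049,-0.102,-0.02,0,0,-0.03,0.8],[-0.074,-0.154,0,0,0,-0.06,0.8],[-0.098,-0.205,0.03,0,0,-0.06,0.8],[-0.098,-0.205,0.04,0,0,-0.06,0.8]]], force=20)

```text
t: 18.48
eef_pos: [0.4156, -0.2488, 0.0717]
orientation: [-0.002, 0.998, 0.062, -0.001]
force: [1.1, -1.5, 0.5]
finger_gap: 0.0682
grip_force: 0.0
```

Request:
apply_moves(plan=[[[0,0,0,0,0,0,0.8],[0,0,0,0,0,0,0.8]]])

```text
t: 18.73
eef_pos: [0.4191, -0.2543, 0.0728]
orientation: [0.001, 0.998, 0.06, 0.001]
force: [0.1, 0.0, 0.1]
finger_gap: 0.0684
grip_force: 0.0
```

```bash
python3 - <<'E'
from h import *
s,Rm=yaw(); print(s["eef_pos"].round(4),s["finger_gap"],s["joint_positions"].round(2))
p,d=read_camera("wrist")
for r in clips("wrist",p,d,s,amin=500): print(r)
print(to_tool((.4554-.0357,-.2512-.0043,.018),.121-np.pi/2))
E
```

```text
[ 0.4191 -0.2543  0.0728] 0.06835955094540494 [ 0.08  0.67  0.53  2.29 -0.93  0.4  -0.06]
{'px': array([628., 122.]), 'org': array([ 0.5602, -0.4353]), 'yaw': -0.033, 'top': 0.0258, 'size': (np.float64(0.125), np.float64(0.014))}
{'px': array([135., 184.]), 'org': array([ 0.4583, -0.1465]), 'yaw': -0.093, 'top': 0.0327, 'size': (np.float64(0.125), np.float64(0.05))}
{'px': array([302., 205.]), 'org': array([ 0.4574, -0.2386]), 'yaw': 3.105, 'top': 0.0331, 'size': (np.float64(0.126), np.float64(0.016))}
{'px': array([344., 204.]), 'org': array([ 0.4602, -0.2633]), 'yaw': -2.868, 'top': 0.0331, 'size': (np.float64(0.126), np.float64(0.016))}
(array([0.0004, 0.0013, 0.0548]), array([ 0.002, -0.001,  0.   ]))
```

Request:
apply_moves(plan=[[[0.001,0.001,0.02,0,0,0,0.8],[0.001,0.001,0.04,0,0,0,0.8],[0.001,0.001,0.053,0,0,0,0.8],[0.001,0.001,0.053,0,0,0,0.8],[0.001,0.001,0.053,0,0,0,0]]], force=20)

```text
t: 19.4
eef_pos: [0.4195, -0.2543, 0.0198]
orientation: [0.0, 0.998, 0.061, 0.0]
force: [-0.0, -0.0, -0.9]
finger_gap: 0.0516
grip_force: 0.0
```

Request:
apply_moves(plan=[[[0,0,0,0,0,0,0],[0,0,0,0,0,0,0],[0,0,0,0,0,0,0],[0,0,0,0,0,0,0],[0,0,0,0,0,0,0]]], force=20)

```text
t: 20.02
eef_pos: [0.4198, -0.2545, 0.0209]
orientation: [0.001, 0.998, 0.061, 0.001]
force: [-2.1, 0.0, 16.4]
finger_gap: 0.0319
grip_force: 18.5
```

Request:
apply_moves(plan=[[[0,0,-0.05,0,0,0,0],[0,0,-0.1,0,0,0,0],[0.03,0.048,-0.12,0,0,0.06,0],[0.06,0.096,-0.12,0,0,0.06,0],[0.09,0.1445,-0.12,0,0,0.06,0]]], force=25)

```text
t: 20.65
eef_pos: [0.528, -0.3867, 0.1407]
orientation: [0.0, 0.999, 0.032, 0.001]
force: [0.1, -0.2, -1.2]
finger_gap: 0.0313
grip_force: 26.2
```

Request:
apply_moves(plan=[[[0,0,0,0,0,0,0],[0,0,0.04,0,0,0,0],[0,0,0.08,0,0,0,0],[0,0,0.085,0,0,0,0],[0,0,0.085,0,0,0,0]]])

```text
t: 21.28
eef_pos: [0.5261, -0.3862, 0.0553]
orientation: [0.0, 1.0, 0.031, 0.0]
force: [-0.3, 0.2, -0.1]
finger_gap: 0.0313
grip_force: 26.2
```

Request:
apply_moves(plan=[[[0,0,0,0,0,0,0.59],[0,0,0,0,0,0,0.6],[0,0,0,0,0,0,0.6],[0,0,-0.03,0,0,0,0.62],[0,0,-0.08,0,0,0,0.7]]])

```text
t: 21.9
eef_pos: [0.5255, -0.3855, 0.1341]
orientation: [-0.001, 1.0, 0.031, -0.001]
force: [0.6, -0.2, 0.7]
finger_gap: 0.0599
grip_force: 0.0
```

```bash
python3 - <<'E'
from h import *
s,Rm=yaw(); print(s["eef_pos"].round(4),s["finger_gap"],s["joint_positions"].round(2))
p,d=read_camera("wrist"); cv2.imwrite("pics/w7.png",p)
for r in clips("wrist",p,d,s,zhi=.07,amin=500): print(r)
# C grip: origin (.4586,-.1464) yaw -.095
print(to_tool((.4586-.0358,-.1464+.0034,.018),-.095-np.pi/2))
E
```

```text
[ 0.5255 -0.3855  0.1341] 0.05985095734773357 [ 0.1   0.75  0.73  1.89 -0.71  0.78 -0.28]
{'px': array([323., 187.]), 'org': array([ 0.5615, -0.3847]), 'yaw': 0.041, 'top': 0.0341, 'size': (np.float64(0.124), np.float64(0.048))}
{'px': array([416., 193.]), 'org': array([ 0.5624, -0.4492]), 'yaw': 0.097, 'top': 0.0338, 'size': (np.float64(0.124), np.float64(0.049))}
{'px': array([ 55., 295.]), 'org': array([ 0.4589, -0.1464]), 'yaw': -0.103, 'top': 0.032, 'size': (np.float64(0.125), np.float64(0.052))}
(array([-0.0898, -0.2517,  0.1218]), array([ 0.003, -0.005,  0.156]))
```

Request:
apply_moves(plan=[[[-0.02,-0.055,0,0,0,0,0.8],[-0.04,-0.11,0,0,0,0.05,0.8],[-0.06,-0.165,0,0,0,0.1,0.8],[-0.08,-0.22,0.03,0,0,0.15,0.8],[-0.09,-0.251,0.06,0,0,0.156,0.8]]], force=20)

```text
t: 22.58
eef_pos: [0.42, -0.1387, 0.0742]
orientation: [0.0, 0.999, -0.046, 0.0]
force: [1.4, -0.3, -1.3]
finger_gap: 0.0685
grip_force: 0.0
```

Request:
apply_moves(plan=[[[0,0,0,0,0,0,0.8],[0,0,0,0,0,0,0.8]]])

```text
t: 22.82
eef_pos: [0.4216, -0.1422, 0.0747]
orientation: [0.0, 0.999, -0.048, 0.001]
force: [0.5, -1.0, -0.3]
finger_gap: 0.0683
grip_force: 0.0
```

```bash
python3 - <<'E'
from h import *
s,Rm=yaw(); print(s["eef_pos"].round(4),s["finger_gap"],s["joint_positions"].round(2))
p,d=read_camera("wrist")
for r in clips("wrist",p,d,s,amin=500): print(r)
print(to_tool((.4586-.0358,-.1464+.0034,.018),-.098-np.pi/2))
E
```

```text
[ 0.4216 -0.1422  0.0747] 0.06829555849638788 [-0.14  0.64  0.5   2.38 -1.04  0.34 -0.38]
{'px': array([300., 204.]), 'org': array([ 0.4592, -0.1345]), 'yaw': -0.262, 'top': 0.0332, 'size': (np.float64(0.125), np.float64(0.016))}
{'px': array([343., 204.]), 'org': array([ 0.4602, -0.1592]), 'yaw': -3.082, 'top': 0.0331, 'size': (np.float64(0.125), np.float64(0.016))}
(array([0.0009, 0.0002, 0.0569]), array([ 0.001, -0.002,  0.002]))
```

Request:
apply_moves(plan=[[[0.002,0,0.01,0,0,0,0.8],[0.002,0,0.02,0,0,0,0.8],[0.002,0,0.025,0,0,0,0.8]]])

```text
t: 23.25
eef_pos: [0.4235, -0.1427, 0.0494]
orientation: [0.001, 0.999, -0.048, 0.001]
force: [-0.2, 0.2, -0.5]
finger_gap: 0.0684
grip_force: 0.0
```

```bash
python3 - <<'E'
from h import *
s,Rm=yaw(); print(s["eef_pos"].round(4),s["joint_positions"].round(3))
print(to_tool((.4586-.0340,-.1464+.0034,.02),-.098-np.pi/2))
E
```

```text
[ 0.4235 -0.1427  0.0494] [-0.021  0.663  0.323  2.385 -1.037  0.228 -0.406]
(array([0.0011, 0.0001, 0.0294]), array([ 0.001, -0.001,  0.002]))
```

Request:
apply_moves(plan=[[[0.002,0,0.01,0,0,0,0.8],[0.002,0,0.02,0,0,0,0.8],[0.002,0,0.029,0,0,0,0.8],[0.002,0,0.029,0,0,0,0.8]]])

```text
t: 23.75
eef_pos: [0.4249, -0.1424, 0.0201]
orientation: [0.0, 0.999, -0.048, 0.0]
force: [0.3, -0.7, 1.3]
finger_gap: 0.0679
grip_force: 0.0
```

```bash
python3 - <<'E'
from h import *
s,Rm=yaw(); print(s["eef_pos"].round(4),s["joint_positions"].round(3))
print(to_tool((.4586-.0340,-.1464+.0034,.02),-.098-np.pi/2))
E
```

```text
[ 0.4249 -0.1424  0.0201] [ 0.097  0.706  0.147  2.384 -1.036  0.111 -0.425]
(array([-0.0003,  0.0006,  0.0001]), array([ 0.   , -0.   ,  0.002]))
```

Request:
apply_moves(plan=[[[0.003,0,-0.003,0,0,0,0.8],[0.003,0,-0.004,0,0,0,0.8],[0.003,0,-0.004,0,0,0,0.8]]])

```text
t: 24.12
eef_pos: [0.4281, -0.1417, 0.0247]
orientation: [0.0, 0.999, -0.047, 0.0]
force: [-0.1, -0.2, -0.4]
finger_gap: 0.0685
grip_force: 0.0
```

Request:
apply_moves(plan=[[[0,0,0,0,0,0,0],[0,0,0,0,0,0,0],[0,0,0,0,0,0,0],[0,0,0,0,0,0,0],[0,0,0,0,0,0,0]]], force=20)

```text
t: 24.75
eef_pos: [0.4278, -0.1419, 0.0248]
orientation: [-0.0, 0.999, -0.047, 0.0]
force: [-0.8, 0.4, 11.6]
finger_gap: 0.0433
grip_force: 18.6
```

```bash
python3 - <<'E'
from h import *
s,Rm=yaw(); print(s["eef_pos"].round(4),s["joint_positions"].round(3),s["finger_gap"],s["grip_force"])
# bay0 TCP for a grip at clip x=-31, drawer yaw .0925
print(to_tool((.5677-.0309,.163-.0029,.16),.0925-np.pi/2))
E
```

```text
[ 0.4278 -0.1419  0.0248] [ 0.072  0.699  0.18   2.379 -1.026  0.135 -0.433] 0.043286899114714054 18.626328301616013
(array([ 0.0802, -0.3109, -0.1351]), array([-0.   , -0.001, -0.187]))
```

Request:
apply_moves(plan=[[[0,0,-0.04,0,0,0,0],[0.005,0,-0.085,0,0,0,0],[0.02,-0.03,-0.12,0,0,-0.05,0],[0.032,-0.085,-0.135,0,0,-0.1,0],[0.045,-0.14,-0.135,0,0,-0.187,0]]], force=25)

```text
t: 25.38
eef_pos: [0.4866, -0.0051, 0.1604]
orientation: [-0.0, 0.999, 0.047, 0.001]
force: [0.9, -0.1, -0.6]
finger_gap: 0.0406
grip_force: 25.4
```

```bash
python3 - <<'E'
from h import *
s,Rm=yaw(); print(s["eef_pos"].round(4),s["joint_positions"].round(3),s["finger_gap"],s["grip_force"])
print(to_tool((.5677-.0309,.163-.0029,.16),.0925-np.pi/2))
E
```

```text
[ 0.4866 -0.0051  0.1604] [-0.606  0.54   0.732  2.243 -0.673  0.585 -0.839] 0.04064836578184157 25.35860903095454
(array([ 0.0656, -0.1597,  0.0006]), array([-0.   , -0.002,  0.002]))
```

Request:
apply_moves(plan=[[[0.02,-0.053,0,0,0,0,0],[0.043,-0.106,0,0,0,0,0],[0.0655,-0.16,0,0,0,0,0],[0.0655,-0.16,0,0,0,0,0],[0.0655,-0.16,0,0,0,0,0]]])

```text
t: 26.0
eef_pos: [0.5355, 0.1582, 0.159]
orientation: [0.0, 0.999, 0.047, -0.0]
force: [0.2, -0.4, -0.8]
finger_gap: 0.0402
grip_force: 25.4
```

```bash
python3 - <<'E'
from h import *
s,Rm=yaw(); print(s["eef_pos"].round(4),s["finger_gap"],s["grip_force"])
p,d=read_camera("wrist"); cv2.imwrite("pics/w8.png",p)
for r in clips("wrist",p,d,s,zlo=.036,zhi=.055,amin=400): print(r)
print(to_tool((.5677-.0309,.163-.0029,.038),.0925-np.pi/2))
E
```

```text
[0.5355 0.1582 0.159 ] 0.04015005598402737 25.3705002553761
{'px': array([188., 192.]), 'org': array([0.5438, 0.3744]), 'yaw': -1.487, 'top': 0.0491, 'size': (np.float64(0.338), np.float64(0.196))}
{'px': array([ 63., 201.]), 'org': array([0.5498, 0.3743]), 'yaw': 0.114, 'top': 0.0456, 'size': (np.float64(0.125), np.float64(0.05))}
{'px': array([323., 294.]), 'org': array([0.4902, 0.1991]), 'yaw': -1.474, 'top': 0.0461, 'size': (np.float64(0.028), np.float64(0.002))}
{'px': array([ 16., 443.]), 'org': array([0.2199, 0.5804]), 'yaw': 2.959, 'top': 0.0451, 'size': (np.float64(0.219), np.float64(0.036))}
(array([ 0.0016, -0.0026,  0.1212]), array([ 0.001,  0.001, -0.001]))
```

View pics/w8.png

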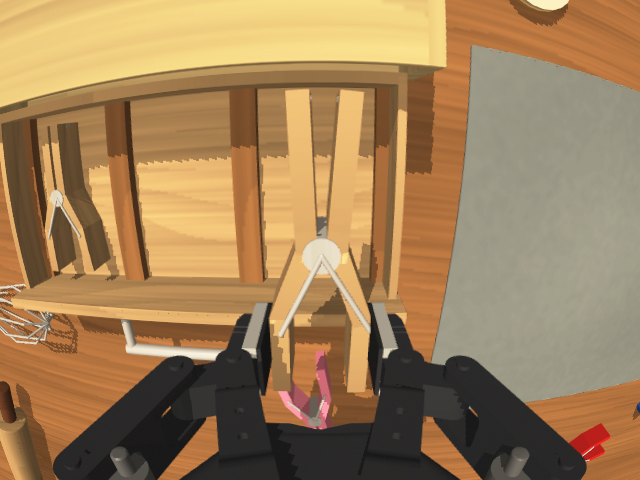

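Request:
apply_moves(plan=[[[0.0015,-0.0025,0.04,0,0,0,0],[0.0015,-0.0025,0.08,0,0,0,0],[0.0015,-0.0025,0.108,0,0,0,0],[0.0015,-0.0025,0.119,0,0,0,0],[0.0015,-0.0025,0.121,0,0,0,0]]])

```text
t: 26.68
eef_pos: [0.5374, 0.1601, 0.0385]
orientation: [0.0, 0.999, 0.045, -0.0]
force: [0.9, 0.1, -0.2]
finger_gap: 0.0403
grip_force: 25.5
```

Request:
apply_moves(plan=[[[0,0,0.001,0,0,0,0],[0,0,0.001,0,0,0,0]]])

```text
t: 26.92
eef_pos: [0.538, 0.1612, 0.0383]
orientation: [-0.0, 0.999, 0.046, 0.001]
force: [-0.7, -2.4, 4.3]
finger_gap: 0.0405
grip_force: 25.6
```

Touching the floor (4 N). Release, rise, verify.

Request:
apply_moves(plan=[[[0,0,0,0,0,0,0.6],[0,0,0,0,0,0,0.6],[0,0,0,0,0,0,0.62],[0,0,-0.01,0,0,0,0.62]]])

```text
t: 27.42
eef_pos: [0.5371, 0.1612, 0.0472]
orientation: [0.0, 0.999, 0.046, -0.001]
force: [-0.1, 0.2, -0.3]
finger_gap: 0.0531
grip_force: 0.0
```

Request:
apply_moves(plan=[[[0,0,-0.03,0,0,0,0.62],[0,0,-0.08,0,0,0,0.6],[0,0,-0.13,0,0,0,0.4],[0,0,-0.16,0,0,0,0.4],[0,0,-0.16,0,0,0,0.4]]])

```text
t: 28.05
eef_pos: [0.5383, 0.1615, 0.2098]
orientation: [-0.001, 0.999, 0.046, 0.002]
force: [-0.3, 0.7, 0.6]
finger_gap: 0.0342
grip_force: 0.0
```

```bash
python3 - <<'E'
from h import *
s,Rm=yaw(); print(s["eef_pos"].round(4),s["finger_gap"],s["joint_positions"].round(2))
p,d=read_camera("wrist"); cv2.imwrite("pics/w9.png",p)
for r in clips("wrist",p,d,s,zlo=.038,zhi=.050,amin=400): print(r)
p,d=read_camera("top"); cv2.imwrite("pics/top2.png",p)
for r in clips("top",p,d,zhi=.07): 
    if r["org"][0]>.3: print(r)
# push: closed fingers before the middle of the bar
print(to_tool((.38,.255,.065),.0925))
E
```

```text
[0.5383 0.1615 0.2098] 0.034220243430429405 [-0.95  0.58  0.86  2.04 -0.62  0.79 -1.2 ]
{'px': array([193., 230.]), 'org': array([0.5563, 0.165 ]), 'yaw': 1.667, 'top': 0.0441, 'size': (np.float64(0.331), np.float64(0.185))}
{'px': array([320., 182.]), 'org': array([0.5685, 0.1638]), 'yaw': 0.079, 'top': 0.0461, 'size': (np.float64(0.125), np.float64(0.049))}
{'px': array([ 97., 191.]), 'org': array([0.55  , 0.3743]), 'yaw': 0.118, 'top': 0.0459, 'size': (np.float64(0.124), np.float64(0.05))}
{'px': array([ 34., 425.]), 'org': array([0.0558, 0.6126]), 'yaw': -0.19, 'top': 0.0428, 'size': (np.float64(0.293), np.float64(0.051))}
{'px': array([ 84., 190.]), 'org': array([0.6574, 0.7559]), 'yaw': -1.615, 'top': 0.0337, 'size': (np.float64(0.069), np.float64(0.065))}
{'px': array([132., 200.]), 'org': array([0.6499, 0.6575]), 'yaw': 0.951, 'top': 0.0338, 'size': (np.float64(0.067), np.float64(0.066))}
{'px': array([300., 205.]), 'org': array([0.6339, 0.1448]), 'yaw': 0.688, 'top': 0.0531, 'size': (np.float64(0.099), np.float64(0.054))}
{'px': array([102., 214.]), 'org': array([0.5836, 0.6997]), 'yaw': -1.687, 'top': 0.0341, 'size': (np.float64(0.069), np.float64(0.066))}
{'px': array([218., 226.]), 'org': array([0.5942, 0.3331]), 'yaw': 2.598, 'top': 0.032, 'size': (np.float64(0.217), np.float64(0.171))}
{'px': array([472., 232.]), 'org': array([ 0.5579, -0.3838]), 'yaw': 0.037, 'top': 0.0348, 'size': (np.float64(0.123), np.float64(0.051))}
{'px': array([493., 233.]), 'org': array([ 0.5577, -0.4486]), 'yaw': 0.093, 'top': 0.0353, 'size': (np.float64(0.124), np.float64(0.05))}
{'px': array([303., 242.]), 'org': array([0.5025, 0.1541]), 'yaw': 1.949, 'top': 0.0292, 'size': (np.float64(0.055), np.float64(0.049))}
{'px': array([191., 278.]), 'org': array([0.3814, 0.4803]), 'yaw': 2.36, 'top': 0.0447, 'size': (np.float64(0.047), np.float64(0.045))}
(array([-0.1477, -0.1075,  0.1425]), array([-0.00e+00, -1.00e-03, -1.57e+00]))
```

View pics/w9.png

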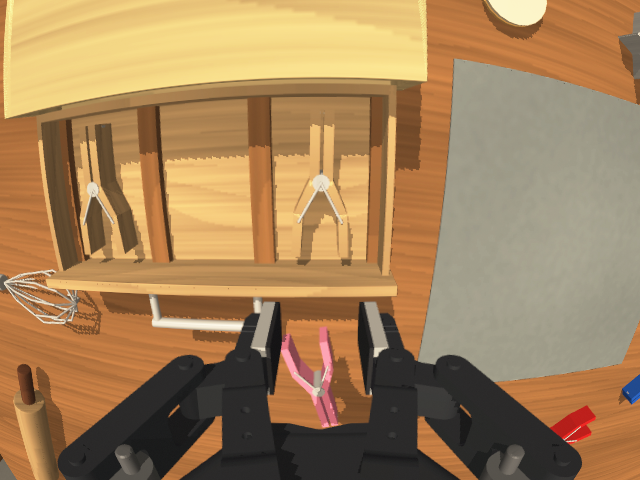

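Request:
apply_moves(plan=[[[-0.033,-0.026,0,0,0,0,0],[-0.066,-0.052,0,0,0,0,0],[-0.1,-0.08,0,0,0,0,0],[-0.132,-0.105,0,0,0,0,0],[-0.132,-0.105,0.04,0,0,0,0]]])

```text
t: 28.78
eef_pos: [0.3931, 0.2575, 0.1669]
orientation: [-0.001, 0.999, 0.051, -0.0]
force: [1.2, 0.6, 0.2]
finger_gap: -0.0004
grip_force: 0.0
```

Request:
apply_moves(plan=[[[0,0,0.03,0,0,0,0],[0,0,0.07,0,0,0,0],[0,0,0.1,0,0,0,0],[0,0,0.115,0,0,0,0],[0,0,0.115,0,0,0,0]]])

```text
t: 29.4
eef_pos: [0.3955, 0.2525, 0.0509]
orientation: [0.001, 0.999, 0.046, -0.002]
force: [0.2, -0.9, -0.3]
finger_gap: -0.0002
grip_force: 0.0
```

```bash
python3 - <<'E'
from h import *
s,Rm=yaw(); print(s["eef_pos"].round(4),s["finger_gap"],s["joint_positions"].round(3),s["force"].round(1))
print(to_tool((.437+.155-.014,.258+.0142,.055),.0925-np.pi/2))
E
```

```text
[0.3955 0.2525 0.0509] -0.00023251335754152403 [-0.97   0.686  0.419  2.335 -1.01   0.309 -1.128] [ 0.2 -0.9 -0.3]
(array([ 0.1835, -0.0029, -0.0047]), array([ 0.002,  0.003, -0.001]))
```

Request:
apply_moves(plan=[[[0.02,0,0,0,0,0,0],[0.05,0,0,0,0,0,0],[0.085,0,0,0,0,0,0],[0.12,0,0,0,0,0,0],[0.15,0,0,0,0,0,0]]])

```text
t: 30.02
eef_pos: [0.5456, 0.2674, 0.0526]
orientation: [0.0, 0.999, 0.047, -0.001]
force: [-2.7, 1.6, 1.0]
finger_gap: 0.0003
grip_force: 1.2
```

Request:
apply_moves(plan=[[[0.01,0,0,0,0,0,0],[0.02,0,0,0,0,0,0],[0.026,0,0,0,0,0,0],[0.03,0,0,0,0,0,0],[0.03,0,0,0,0,0,0]]])

```text
t: 30.65
eef_pos: [0.5756, 0.2704, 0.0524]
orientation: [-0.0, 0.999, 0.046, 0.0]
force: [-0.4, 0.2, -0.6]
finger_gap: 0.0002
grip_force: 0.0
```

Request:
apply_moves(plan=[[[0.003,0,0,0,0,0,0],[0.006,0,0,0,0,0,0],[0.006,0,0,0,0,0,0]]])

```text
t: 31.02
eef_pos: [0.5789, 0.2707, 0.0521]
orientation: [-0.0, 0.999, 0.047, -0.003]
force: [-9.4, -1.3, 6.1]
finger_gap: -0.0002
grip_force: 4.7
```

Request:
apply_moves(plan=[[[0.003,0,0,0,0,0,0],[0.004,0,0,0,0,0,0],[0.004,0,0,0,0,0,0]]])

```text
t: 31.4
eef_pos: [0.579, 0.2708, 0.0518]
orientation: [-0.0, 0.999, 0.047, -0.006]
force: [-21.0, -2.0, 15.3]
finger_gap: 0.0001
grip_force: 10.5
```

Stopped hard at 21 N: shut. Back off, rise and look.

Request:
apply_moves(plan=[[[-0.01,0,0,0,0,0,0],[-0.04,0,0,0,0,0,0],[-0.06,0,-0.03,0,0,0,0],[-0.07,0,-0.09,0,0,0,0],[-0.07,0,-0.15,0,0,0,0]]])

```text
t: 32.02
eef_pos: [0.5152, 0.2646, 0.2038]
orientation: [0.0, 0.999, 0.046, -0.0]
force: [0.9, 0.5, -0.2]
finger_gap: 0.0001
grip_force: 0.0
```

Request:
apply_moves(plan=[[[-0.02,0.04,-0.02,0,0,0,0],[-0.02,0.1,-0.04,0,0,0,0],[-0.02,0.15,-0.04,0,0,0,0],[-0.02,0.15,-0.04,0,0,0,0],[-0.02,0.15,-0.04,0,0,0,0]]])

```text
t: 32.65
eef_pos: [0.5101, 0.114, 0.2424]
orientation: [-0.0, 0.999, 0.046, 0.0]
force: [-0.2, 0.6, 0.4]
finger_gap: 0.0003
grip_force: 0.0
```

```bash
python3 - <<'E'
from h import *
s,Rm=yaw(); print(s["t"],s["eef_pos"].round(4),s["force"].round(1))
p,d=read_camera("wrist"); cv2.imwrite("pics/w10.png",p)
p,d=read_camera("top"); cv2.imwrite("pics/top3.png",p)
for r in clips("top",p,d,zhi=.07): 
    if r["org"][1]<0: print(r)
E
```

```text
32.65 [0.5101 0.114  0.2424] [-0.2  0.6  0.4]
{'px': array([472., 232.]), 'org': array([ 0.5576, -0.3837]), 'yaw': 0.052, 'top': 0.0348, 'size': (np.float64(0.124), np.float64(0.05))}
{'px': array([493., 233.]), 'org': array([ 0.5574, -0.4482]), 'yaw': 0.102, 'top': 0.0352, 'size': (np.float64(0.124), np.float64(0.05))}
```

View pics/w10.png

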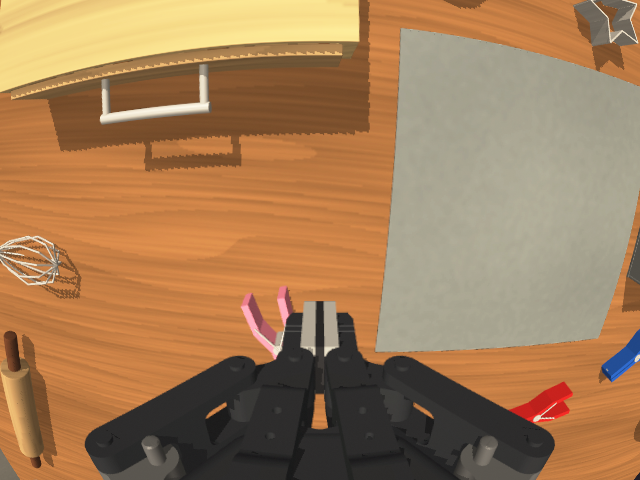

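View pics/top3.png

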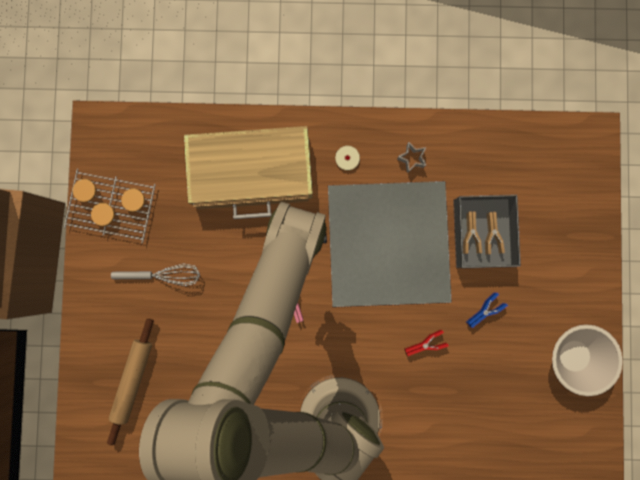

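The wrist view shows the drawer panel flush under the unit's top, with the bar at (155,115). The top view shows both weak clips in the tub at (472,232) and (493,233), an empty mat, and the bystanders in place.

```bash
python3 -c "
from rig import *
print(sign_off())"
```

```text
the job is handed in; nothing more can be done
None
```

I handed the job in at about 33 s: the two firm clips lie flat in the outer drawer compartments with the drawer pushed shut, and the two weak clips are in the reject tub. The biscuit, star cutter and whisk were left where they were; the hand-in call returned no verdict.

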